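# Sort the turned parts and close the keyed box

### The arm

A 6-joint arm with a two-finger parallel gripper is mounted at the origin on the work surface. World frame = base frame: x ahead of the robot, y to its left, z up, the work surface at z = 0. Lengths are in m, angles in degrees, forces in N, time in s.
With the tool pointing down it reaches from about 0.375 to 0.75 m from the base axis. Payload 9 kg.
Tool frame: the origin (TCP) lies where the fingers leave the gripper's body, on its centre line; the fingertips stand 73 mm ahead of it and the grasp point (between the pads) lies 54 mm ahead of it (robot.tip_reach is the distance from the TCP to the fingertips, in m); z points along the fingers, y is the line along which they close (so a half turn about z gives the same grasp; the last joint's range is limited). The gripper opens to 85 mm and grips with 20 to 120 N. Pads are 22 mm wide; open, the fingers measure 114 mm over their backs; the gripper's body (76 mm by 85 mm) begins 54 mm behind the grasp point. The pads swing forward as they close: fully open they stand 13 mm farther back than shut.
Start: joints at [52.5, 5.964, 5.575, 89.605, 0, 77.527], TCP at [0.254, 0.544, 0.304] pointing down, gripper open.
Joint ranges: [-171.21, 171.21], [-48.23, 106.86], [-62.78, 66.21], [-105.2, 120.99], [-86.42, 89.51], [-180, 180]. Speed limits (degrees/s): [127.2, 127.2, 147.25, 180, 180, 180].

### API

Orientations are given as [roll, pitch, yaw] about the fixed x, y, z axes, in that order (R = Rz(yaw) Ry(pitch) Rx(roll)).
In Python, from plant import robot gives the robot as it stands. Calls block until the motion is done:
- robot.move_pose(position, orientation): joint-space move of the TCP to a pose.
- robot.line_to(position, vel=0.15, rotation=None, guard=None): straight line of the TCP; rotation=None keeps the orientation; vel is the mean speed in m/s. With guard (N) it stops when the force on the tool has changed by that much, and returns True; else False.
- robot.goto_joints(angles): joint-space move.
- robot.set_gripper(opening): finger opening in m; the grip force is fixed at half the most; returns when the fingers have stopped.
- robot.pause(seconds).
- robot.ik(position, orientation): joint angles nearest the present ones, or None.
- robot.observe(): the state.
- robot.grab_frame(name): name is "scene" or "top"; returns the picture (480x640x3 uint8, blue, green, red); there is no depth.
- robot.get_calibration(name): a dict with "vertical_fov" (degrees; the focal length in pixels is half the picture's height over the tangent of half this angle, whatever the lens; pixels are square), "cx", "cy" (the principal point, pixels), "rvec" (rotation vector, rad) and "tvec" (3), from world to camera coordinates, as OpenCV has them. Camera axes: x right, y down, z forward; pixel columns grow to the right and rows downward; lengths in m; the calibration is good to about 2 mm. A picture is of the moment at which its call begins. get_calibration takes no time and is no camera call.
A pose or a line that the arm cannot do raises robot.IKError and nothing moves.
- robot.job_done(): hands the job in; it is judged then, once.
The state is a dict: "time": time; "q": joint angles; "qvel": joint speeds; "joint_torque": joint torques, N m; "tool_pos": TCP position; "tcp_rot": TCP orientation; "ft_force": force on the tool from outside, world axes, zero at the start; "torque": the same for the moment, N m; "gripper_width": finger opening in m; "gripper_force": force on a finger pad.
Only numpy, scipy, OpenCV 4.12 (cv2) and the standard library are available. Lean on these libraries where they do the work, as an engineer would, in place of code of your own. Each camera call takes 0.05 s, during which the arm holds its last target. There are 200 camera calls.

### The job

Clear the turned parts off the bench: put both drawer knobs in the round box, set the ring flat in the square tray and lay the spindle flat in the long tray. Then close the round box with its lid, turned so that the lid's notch goes over the dark steel key on the box and the lid sits fully down and level. Leave the dark goblet standing where it is.

Things in the scene. Friction and masses are not known exactly. Their poses are not given: they have to be found in the camera images.
- knob_a: drawer knob of pale wood, mushroom shaped: foot 20 mm across, round head 32 mm across from 12 to 24 mm up, 26 mm tall, 25 g; stands on its foot at the start. Origin: centre of the foot's underside, z up along its axis. The two knobs are alike.
- knob_b: drawer knob of pale wood, mushroom shaped: foot 20 mm across, round head 32 mm across from 12 to 24 mm up, 26 mm tall, 25 g; stands on its foot at the start. Origin: centre of the foot's underside, z up along its axis. The two knobs are alike.
- ring: napkin ring of pale wood, 48 mm outside, 34 mm hole, 28 mm tall, 30 g, standing flat with the hole upward. Origin: centre of the underside, z up along its axis.
- spindle: turned spindle of pale wood lying flat, 120 mm long along its x: a square block 40 mm long and 22 mm wide and high in the middle, a round turned end at most 18 mm thick and 40 mm long on either side of it; 50 g. Origin: under the middle of the square block, on its lower face; z up.
- lid: round pale wooden lid, right way up: spigot 98 mm across, 5 mm high; on it a disc 124 mm across (5 to 15 mm up) with one notch in its +x edge, reaching in to 50 mm from the centre, 16 mm wide at 55 mm and widening outwards; on top, centred, a dark bar to grip, 50 mm long in x, 16 mm wide, 15 to 42 mm up. 180 g. Origin: centre of the spigot's underside, z up.
- box: round open pale wooden box, fixed: 118 mm outside, 108 inside, rim 40 mm up, floor 5 mm. Dark steel key on its +x side, 8 mm wide, 55 to 67 mm from the centre, top 52 mm up. Lid closed: lid's +x along the box's +x, key in the notch (4 mm play each side), disc on the rim, lid's origin 35 mm above the box's; spigot has 5 mm play. Origin: centre of the underside, z up.
- long_tray: long open tray of dark wood, fixed, 180 mm in x by 90 mm in y, 25 mm high, walls and floor 4 mm. Origin: centre of the underside, z up.
- square_tray: square open tray of dark wood, fixed, 120 by 120 mm, 25 mm high, walls and floor 4 mm. Origin: centre of the underside, z up.
- goblet: finished goblet of dark wood, 50 mm across, 90 mm tall, 90 g, standing among the parts; to be left alone. Origin: centre of the foot's underside, z up.

How it is judged (in metres and radians):
At the end, for the whole second after the job is handed in: Both knobs are in the round box, the ring flat in the square tray, the spindle flat in the long tray; the lid is closed on the box, notch over key: centred within 8 mm, level within 0.05 rad, within 2.5 mm of fully down, turned within 0.25 rad; released, at rest (horizontal distance between each of knob_a, knob_b and box below 0.052 m and z of each of knob_a, knob_b in the frame of box below 0.036 m and x of ring in the frame of square_tray between -0.045 and 0.045 m and y of ring in the frame of square_tray between -0.045 and 0.045 m and z of ring in the frame of square_tray below 0.01 m and x of spindle in the frame of long_tray between -0.032 and 0.032 m and y of spindle in the frame of long_tray between -0.036 and 0.036 m and z of spindle in the frame of long_tray below 0.01 m and horizontal distance between lid and box below 0.008 m and z of lid in the frame of box between 0.032 and 0.0375 m and angle between lid's own z axis and vertical below 0.05 rad and angle between the x axis of lid and the x axis of box, either way round below 0.25 rad and linear speed of each of knob_a, knob_b, ring, spindle, lid below 0.02 m/s); the robot touches nothing.
It fails at once if the goblet is moved by more than 30 mm or tipped (distance of goblet from where it was at the start of the episode above 0.03 m or angle between goblet's own z axis and vertical above 0.4 rad).
It also fails if it takes over 138 s, if anything falls off the work surface, if the arm or the gripper's body presses on something with over 40 N, if the wrist force passes 120 N, or if a joint passes its speed limit or range.

## Working session

There is one attempt and no reset: what is moved stays moved. The work goes in short steps, each a Python script; the robot and the scene stay as the last script left them, time stands still between calls to the robot, and variables do not carry over. Pictures are saved under pics/ and viewed, at most 14 in all, crops included, and the job is handed in when it is done.

```bash
mkdir -p pics; ls; python3 - <<'E'
from plant import robot
import cv2
for n in("scene","top"):
    cv2.imwrite(f"pics/{n}0.png",robot.grab_frame(n)); print(n,robot.get_calibration(n))
print(robot.observe())
E
```

```text
pics
scene {'vertical_fov': 44.25879019670045, 'cx': 318.0962211502456, 'cy': 248.07323928218452, 'rvec': array([ 0.71196659,  2.41892106, -1.33351703]), 'tvec': array([ 0.48526618, -0.11057262,  1.4308148 ])}
top {'vertical_fov': 45.33271174978561, 'cx': 315.8673502684143, 'cy': 237.11942888339422, 'rvec': array([ 2.12040622, -2.17081268,  0.13963584]), 'tvec': array([0.03116855, 0.56432841, 1.37753212])}
{'time': 0.1, 'q': array([ 5.25014932e+01,  5.99589673e+00,  5.53099712e+00,  8.96045435e+01,
       -1.72989651e-03,  7.75263260e+01]), 'qvel': array([-0.00413588, -0.11497824,  0.0898183 ,  0.0559384 ,  0.0024111 ,
       -0.0068716 ]), 'joint_torque': array([ 9.40797996e-03, -5.58205462e+01,  5.04718459e+01,  1.30348268e-02,
       -1.45902222e-04, -9.49741320e-06]), 'tool_pos': array([0.25367271, 0.54349762, 0.30318791]), 'tcp_rot': array([-1.79931822e+02, -1.33100310e-02,  1.54975160e+02]), 'ft_force': array([ 0.65508817, -0.84682337,  0.64813399]), 'torque': array([ 0.01043038, -0.04132866, -0.01347713]), 'gripper_force': 0.0, 'gripper_width': 0.08526867013346792}
```

View pics/top0.png

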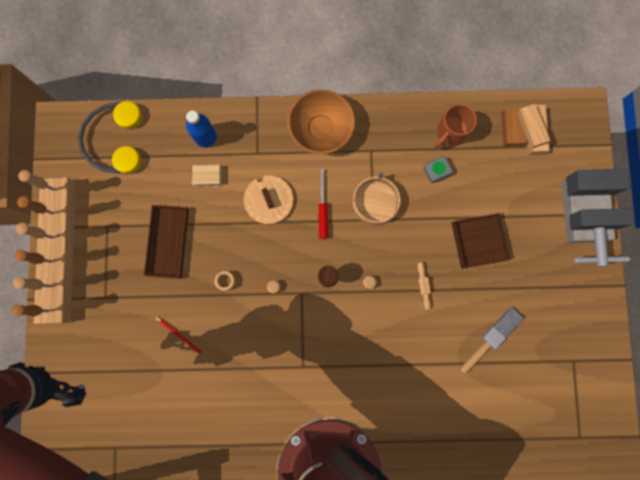

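View pics/scene0.png

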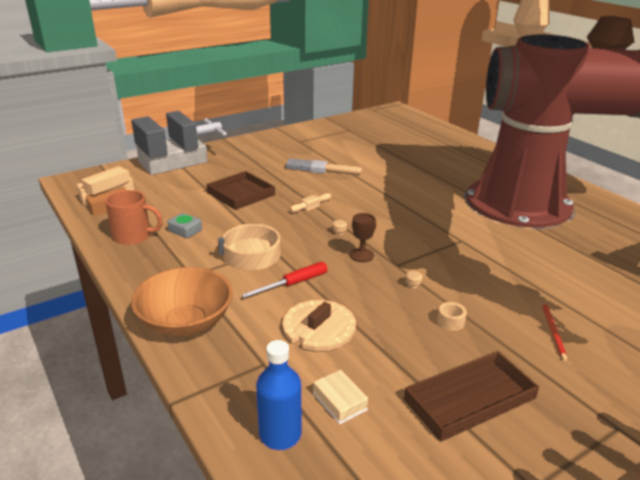

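Top view: the ring is at (224,281), knobs at (274,287) and (370,282), goblet at (329,276) and spindle at (425,286). The box is at (377,200) with its key at about (381,177). The lid is at (269,200), the long tray at (167,242) and the square tray at (481,241). The scene view agrees, and the notch shows at the lid's lower left. I'll zoom in for the angles.

```bash
cat > h.py <<'E'
import numpy as np, cv2
from plant import robot
def cal(n):
    c=robot.get_calibration(n); f=240/np.tan(np.radians(c["vertical_fov"]/2))
    K=np.array([[f,0,c["cx"]],[0,f,c["cy"]],[0,0,1]]); R=cv2.Rodrigues(c["rvec"])[0]; return K,R,np.array(c["tvec"])
def ray(n,u,v,z):
    K,R,t=cal(n); o=-R.T@t; d=R.T@np.linalg.solve(K,[u,v,1.]); return (o+d*(z-o[2])/d[2])[:2]
def proj(n,p):
    K,R,t=cal(n); q=K@(R@np.array(p,float)+t); return q[:2]/q[2]
E
python3 - <<'E'
from h import *
im=cv2.imread("pics/top0.png")
a=cv2.resize(im[165:235,235:415],None,fx=4.4,fy=4.4,interpolation=cv2.INTER_CUBIC)
b=cv2.resize(im[250:320,205:445],None,fx=3.3,fy=3.3,interpolation=cv2.INTER_CUBIC)[:, :792]
w=792; cv2.imwrite("pics/z0.png",np.vstack([a[:,:w],b[:,:w]]))
g=dict(ring=(224,281,.028),ka=(274,287,.02),kb=(370,282,.02),gob=(329,276,.09),spin=(425,286,.018),box=(377,200,.04),lid=(269,200,.015),lt=(167,242,.025),st=(481,241,.025),key=(381,177,.052))
for k,(u,v,z) in g.items(): print(k,ray("top",u,v,z).round(3))
E
```

```text
ring [0.463 0.247]
ka [0.446 0.124]
kb [ 0.452 -0.113]
gob [ 0.465 -0.011]
spin [ 0.44  -0.249]
box [ 0.654 -0.136]
lid [0.666 0.135]
lt [0.564 0.389]
st [ 0.547 -0.391]
key [ 0.709 -0.147]
```

View pics/z0.png

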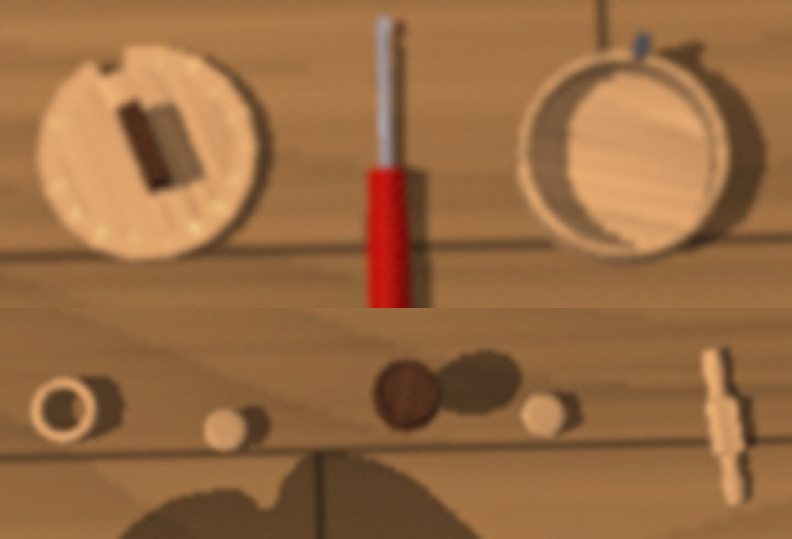

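The zoom shows the lid's centre at (268.6,199.5) with the notch at (260.5,181) in line with the bar, (264.5,188.4) to (271.4,207.7). The box rim's centre is (376.8,200.2), with the key's top at (381,175). The knobs are clear of the goblet. Next I'll refine with masks.

```bash
python3 - <<'E'
from h import *
im=cv2.imread("pics/top0.png"); hsv=cv2.cvtColor(im,cv2.COLOR_BGR2HSV)
for n,(u,v) in dict(disc=(262,212),ring=(216,281),table=(300,215),knob=(273,287),key=(381,175),lt=(167,242),bar=(268,198),spin=(425,286)).items(): print(n,hsv[v,u],im[v,u])
def rects(m,win):
    x0,y0,x1,y1=win; c,_=cv2.findContours(m[y0:y1,x0:x1],0,2)
    c=max(c,key=cv2.contourArea)+np.array([x0,y0]); return c
dark=(hsv[...,2]<95).astype(np.uint8)*255
pale=((im[...,0]>98)&(hsv[...,2]>165)).astype(np.uint8)*255
for n,w,z in(("lt",(140,195,195,290),.025),("st",(445,205,515,275),.025),("bar",(255,183,285,215),.042)):
    c=rects(dark if n!="bar" else ((hsv[...,2]<110).astype(np.uint8)*255),w); 
    P=np.array([ray("top",*p,z) for p in cv2.boxPoints(cv2.minAreaRect(c))]); e=P[1]-P[0]; f=P[2]-P[1]
    print(n,P.mean(0).round(4),np.linalg.norm(e).round(3),np.linalg.norm(f).round(3),np.degrees(np.arctan2(e[1],e[0])).round(1),np.degrees(np.arctan2(f[1],f[0])).round(1))
for n,w,z in(("lid",(235,165,303,235),.015),("box",(345,165,412,235),.04),("ring",(205,262,245,300),.028),("ka",(260,272,290,300),.02),("kb",(355,268,385,298),.02),("spin",(410,255,442,318),.016)):
    c=rects(pale,w); h=cv2.convexHull(c); (ctr,s,a)=cv2.minAreaRect(h) if n=="spin" else cv2.fitEllipse(h)
    P=np.array([ray("top",*p,z) for p in cv2.boxPoints((ctr,s,a))]); e=P[1]-P[0]; f=P[2]-P[1]
    print(n,np.round(ctr,1),np.round(s,1),ray("top",*ctr,z).round(4),np.linalg.norm(e).round(3),np.linalg.norm(f).round(3),np.degrees(np.arctan2(e[1],e[0])).round(1),np.degrees(np.arctan2(f[1],f[0])).round(1))
b=im[165:190,365:398].astype(int); m=(b[...,0]>b[...,2]); ys,xs=np.nonzero(m); print("key px",xs.mean()+365,ys.mean()+165,len(xs),ray("top",xs.mean()+365,ys.mean()+165,.05))
E
```

```text
disc [ 15 131 220] [107 163 220]
ring [ 14 132 206] [ 99 150 206]
table [ 15 145 164] [ 71 116 164]
knob [ 15 129 199] [ 98 147 199]
key [ 0 12 82] [78 78 82]
lt [ 11 173  84] [27 47 84]
bar [ 10 171  82] [27 46 82]
spin [ 14 131 203] [ 99 149 203]
lt [0.5651 0.3829] 0.18 0.113 -5.2 -97.7
st [ 0.551  -0.3944] 0.135 0.12 -80.9 -173.6
bar [0.6659 0.134 ] 0.015 0.05 -68.3 -158.6
lid [267.7 199.1] [46.9 47.9] [0.6684 0.1379] 0.122 0.122 -70.1 -160.6
box [380.  201.5] [30.7 38.2] [ 0.6501 -0.1433] 0.096 0.076 -165.4 106.0
ring [223. 281.] [16.4 16.9] [0.463  0.2491] 0.042 0.04 -99.3 171.8
ka [270.8 287.5] [6.1 7.9] [0.4445 0.1323] 0.02 0.015 -141.5 128.2
kb [366.9 282. ] [6. 8.] [ 0.4527 -0.1054] 0.02 0.015 178.4 89.1
spin [423.9 285.3] [45.7  8. ] [ 0.4413 -0.2462] 0.02 0.112 -81.0 -172.5
key px nan nan 0 [nan nan]<stdin>:17: RuntimeWarning: Mean of empty slice.
  ret = ret.dtype.type(ret / rcount)
```

```bash
cat >> h.py <<'E'
UP=.22
def dn(p,z): return [float(p[0]),float(p[1]),z]
def over(p,yaw,z=UP):
    "joint move above p, half-turn chosen for least wrist travel"
    q0=np.array(robot.observe()["q"]); best=None
    for y in (yaw,yaw+180):
        y=(y+180)%360-180
        q=robot.ik(dn(p,z),[180,0,y])
        if q is not None:
            d=np.abs(np.array(q)-q0).max()
            if best is None or d<best[0]: best=(d,y)
    robot.move_pose(dn(p,z),[180,0,best[1]]); return best[1]
def pick(p,yaw,z,w):
    robot.set_gripper(w); y=over(p,yaw); robot.line_to(dn(p,z),vel=.15)
    robot.set_gripper(0); o=robot.observe(); print("grip",o["gripper_width"],o["gripper_force"],o["time"],robot.tip_reach)
    robot.line_to(dn(p,UP),vel=.2); return y
def place(p,yaw,z,w,guard=8):
    # yaw given exactly
    robot.move_pose(dn(p,UP),[180,0,yaw]); robot.line_to(dn(p,z+.03),vel=.2)
    hit=robot.line_to(dn(p,z),vel=.05,guard=guard); o=robot.observe(); print("hit",hit,o["tool_pos"],o["gripper_width"])
    robot.set_gripper(w); robot.line_to(dn(p,UP),vel=.2); print("t",robot.observe()["time"])
E
python3 - <<'E'
from h import *
im=cv2.imread("pics/top0.png"); s=cv2.cvtColor(im,cv2.COLOR_BGR2HSV)[165:190,365:398,1]
ys,xs=np.nonzero(s<70); k=(xs.mean()+365,ys.mean()+165); K=ray("top",*k,.05); B=ray("top",376.8,200.2,.04); print(k,len(xs),B,K,np.linalg.norm(K-B),np.degrees(np.arctan2(*(K-B)[::-1])))
n=ray("top",260.5,181,.015)-ray("top",268.6,199.5,.015); print("notch",np.degrees(np.arctan2(n[1],n[0])))
A=np.array([.446,.124]); y=pick(A,90,.077,.06)
cv2.imwrite("pics/t1.png",robot.grab_frame("scene"))
place(B+[0,.022],y,.0835,.042)
cv2.imwrite("pics/t2.png",robot.grab_frame("scene"))
E
```

```text
(np.float64(380.44444444444446), np.float64(174.77777777777777)) 9 [ 0.65368787 -0.13550142] [ 0.71565172 -0.14590892] 0.0628317987102935 -9.534453378240986
notch 22.493098669206397
grip 0.029169610180916 58.78737526712939 3.6833 0.0726
hit True [ 0.65310791 -0.11331386  0.08321508] 0.029294408409147474
t 8.1917
```

View pics/t2.png

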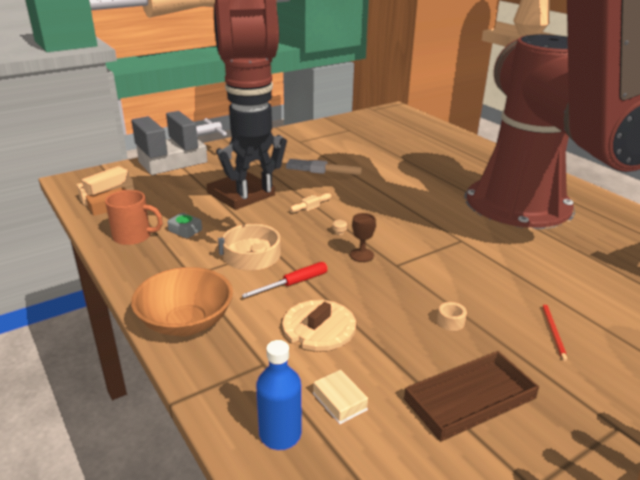

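Knob a stands in the box, with its head at about (258,247). Knob b, the ring and the spindle go next.

```bash
python3 - <<'E'
from h import *
B=np.array([.6537,-.1355])
y=pick([.452,-.113],90,.077,.06); place(B+[0,-.022],y,.0835,.042)
y=pick([.463,.247],90,.078,.068); place([.550,-.389],y,.0835,.058)
y=pick([.4405,-.2475],8,.078,.05); place([.565,.389],y-14,.0835,.036)
cv2.imwrite("pics/s3.png",robot.grab_frame("scene"))
im=robot.grab_frame("top"); cv2.imwrite("pics/t3.png",im)
E
```

```text
grip 0.02929337979744439 58.83753885165788 10.8917 0.0726
hit True [ 0.65315248 -0.15723566  0.08321568] 0.02910057315919618
t 15.025
grip 0.04584772840600864 61.58068388700485 18.475 0.0726
hit True [ 0.54960054 -0.38861366  0.08364633] 0.045914796616953794
t 24.0
grip 0.020390548508725615 59.98443424701691 27.0333 0.0726
hit True [0.56438848 0.38876553 0.08316381] 0.02066571633569857
t 34.3167
```

View pics/s3.png

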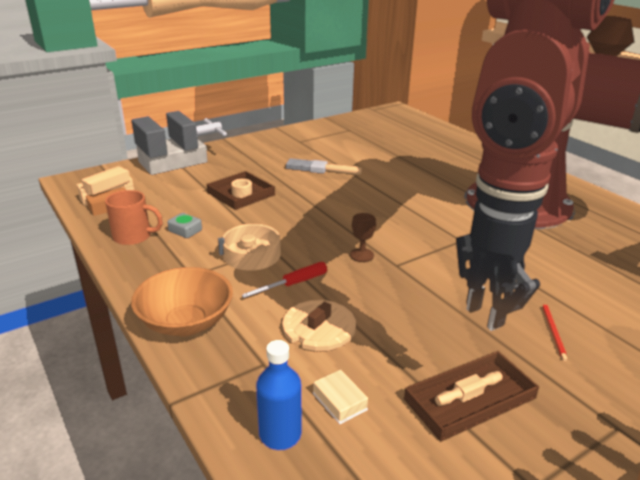

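View pics/t3.png

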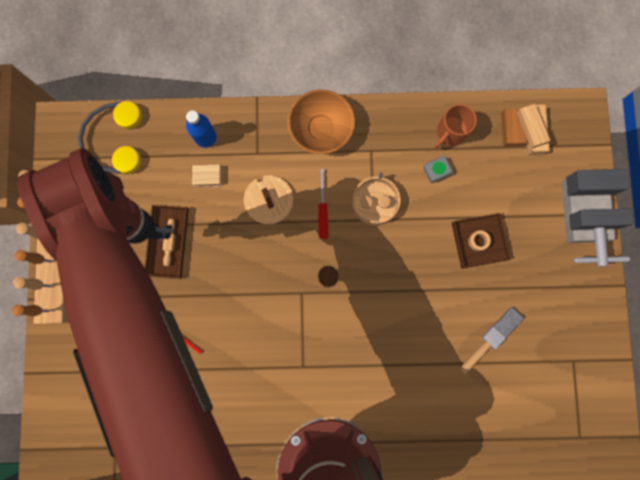

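The ring is in the square tray at (480,240) and the spindle in the long tray at (170,242). The box is in shadow, so I'll check the knobs in a crop. I'll lift the lid and hover with it beside the box.

```bash
python3 - <<'E'
from h import *
a=cv2.imread("pics/s3.png")[215:280,205:295]
y=pick([.667,.1355],21.9,.091,.05); print(y)
p=[.640,.02]; robot.move_pose(dn(p,.25),[180,0,y-31.5])
T=robot.grab_frame("top"); S=robot.grab_frame("scene"); cv2.imwrite("pics/t4.png",T); cv2.imwrite("pics/s4.png",S)
o=robot.observe(); print(o["tool_pos"],o["tcp_rot"],o["gripper_width"],o["time"])
f=lambda i,w:cv2.resize(np.clip(i*1.5,0,255).astype(np.uint8),w,interpolation=cv2.INTER_CUBIC)
cv2.imwrite("pics/z4.png",np.vstack([np.hstack([f(a,(400,290)),f(T[165:235,340:420],(400,290))]),np.hstack([f(S[140:300,180:400],(400,290)),f(T[140:260,240:400],(400,290))])]))
E
```

```text
grip 0.014849925794834467 60.26606261730194 38.0583 0.0726
-158.10000000000002
[0.6395719  0.02071938 0.24849382] [ 1.79985486e+02 -1.27254617e-01  1.70491188e+02] 0.01486335976915551 39.5083
```

View pics/z4.png

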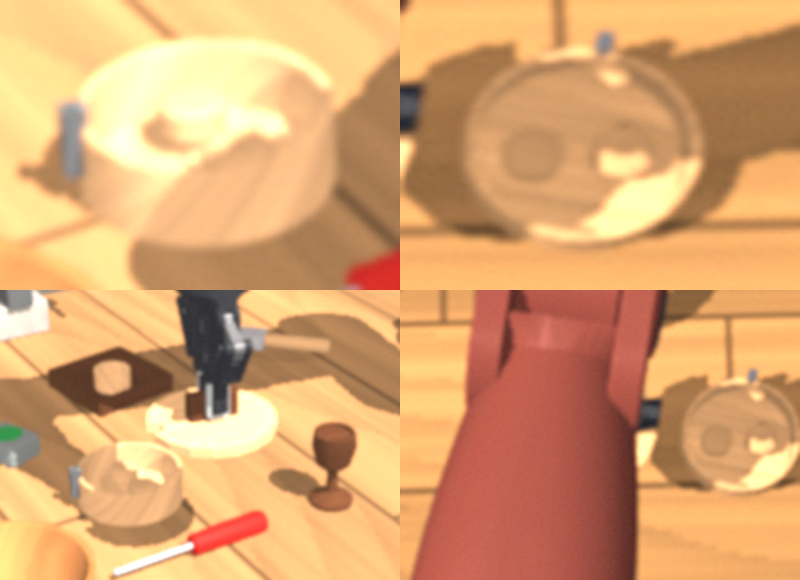

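Both knobs stand upright in the box, and the crop puts the rim's centre at (376.8,200.2) and the key at (381,175). The lid is held level with its notch toward the key. Now I'll lower it.

```bash
python3 - <<'E'
from h import *
B=[.6537,-.1355]; yaw=-158.1-21.9-10+360
robot.move_pose(dn(B,.22),[180,0,yaw]); robot.line_to(dn(B,.15),vel=.15)
cv2.imwrite("pics/s5.png",robot.grab_frame("scene"))
hit=robot.line_to(dn(B,.1265),vel=.03,guard=8); o=robot.observe(); print(hit,o["tool_pos"],o["tcp_rot"],o["ft_force"],o["time"])
S=robot.grab_frame("scene"); 
z=lambda i:cv2.resize(i[170:290,190:310],(400,400),interpolation=cv2.INTER_CUBIC)
cv2.imwrite("pics/z5.png",np.hstack([z(cv2.imread("pics/s5.png")),z(S)]))
E
```

```text
True [ 0.65335499 -0.13539113  0.12719179] [ 1.79990033e+02 -5.79085816e-02  1.69998323e+02] [-0.92492239  0.21983492  5.49104901] 41.575
```

View pics/z5.png

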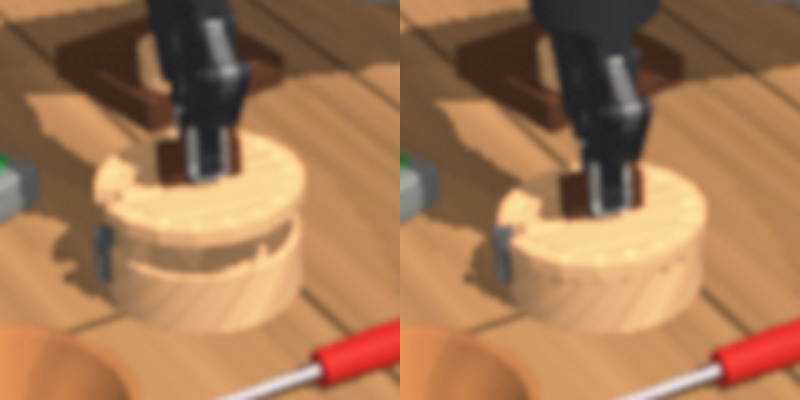

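The lid touched at about the closed height (TCP z 0.127) and looks seated, with the key in the notch at (507,235). I'll release it, retreat and check.

```bash
python3 - <<'E'
from h import *
B=[.6537,-.1355]
robot.set_gripper(.04); robot.line_to(dn(B,.22),vel=.15); robot.move_pose([.42,.25,.3],[180,0,170]); robot.pause(.3)
S=robot.grab_frame("scene"); T=robot.grab_frame("top"); cv2.imwrite("pics/t6.png",T); cv2.imwrite("pics/s6.png",S)
z=lambda i:cv2.resize(i,(400,400),interpolation=cv2.INTER_CUBIC)
cv2.imwrite("pics/z6.png",np.hstack([z(S[190:290,200:300]),z(T[160:240,337:417])]))
print(robot.observe()["time"])
E
```

```text
44.8417
```

View pics/z6.png

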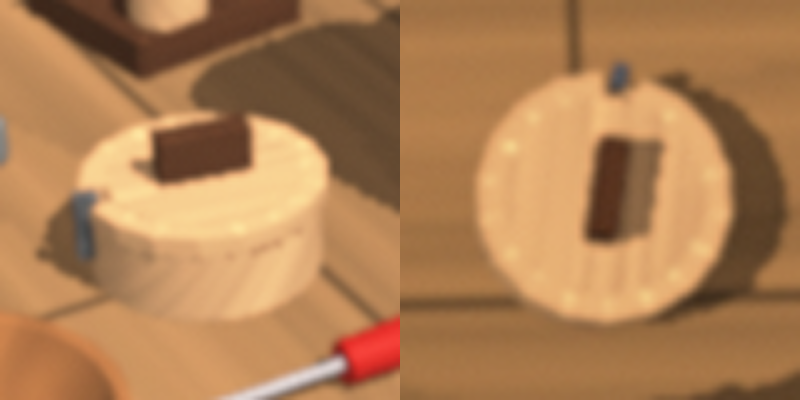

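The lid is flush on the rim with the key in its notch, at (618,78) in the top crop. The ring, spindle and goblet were in place in the earlier views.

```bash
python3 -c "
from plant import robot
print(robot.job_done())"
```

```text
the job is handed in; nothing more can be done
None
```

I handed the job in after about 45 s of robot time: both knobs are in the round box, the ring and spindle are in their trays, the lid is closed over the key, and I left the goblet alone; the hand-in returned no verdict.

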